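# Find and release the outlet key that was left on

### The arm

A 7-joint arm with a two-finger parallel gripper is mounted at the origin on a cart in front of the work surface, level with it; the furniture and walls round the work are solid. World frame = base frame: x ahead of the robot, y to its left, z up, the work surface at z = 0. Lengths are in m, angles in rad, forces in N, time in s.
With the tool pointing down it reaches from about 0.425 to 0.825 m from the base axis. Payload 3.6 kg.
Tool frame: the origin (TCP) lies at the very end of the fingers, on their centre line; the grasp point (between the pads) lies 19 mm behind it (bot.hold_point_z is the distance from the TCP to the grasp point, in m); z points along the fingers, y is the line along which they close (so a half turn about z gives the same grasp; the last joint's range is limited). The gripper opens to 93 mm and grips with 3 to 60 N. Pads are 15 mm wide; open, the fingers measure 128 mm over their backs; the gripper's body (75 mm by 188 mm) begins 65 mm behind the grasp point.
Start: joints at [1.278, 0.615, -0.013, 1.423, 0.008, 1.103, -0.04], TCP at [0.171, -0.627, 0.219] pointing down, gripper open.
Joint ranges: [-3.12, 3.12], [-0.3, 2.06], [-1.34, 1.32], [0.26, 2.42], [-1.36, 4.5], [0.01, 1.98], [-2.84, 2.84]. Speed limits (rad/s): [2.79, 2.79, 3.14, 3.14, 3.14, 3.14, 3.14].

### API

Orientations are given as a unit quaternion [x, y, z, w].
In Python, from cell import bot gives the robot as it stands.
- The arm moves only by the tool apply_moves, never from a script. Its argument "plan" is a list that holds one entry, the list of rows, each a list of 5 numbers: the shift along the tool's x, y, z in units of 40 mm (1.0 is 40 mm), then the turn about the tool's z in units of 5 degrees (1.0 is 5 degrees), then the opening in per cent of the stroke, from 0 (shut) to 100 (fully open). In form: [[[x, y, z, roll, grip], ...]]. A call has 1 to 20 rows; each row shifts and turns the commanded pose from where the row before left it, along the tool's axes as they then stand; what a row does not reach is not made up. A row lasts 1/12 s, in which the tool goes at most 41.7 mm and 7.16 degrees, less where a joint would pass 70% of its speed; a pose out of reach is approached as far as the arm can. A call is refused whole if a number of a shift passes 1 or a number of a turn 1, either way. A call with a gripper value outside its range is refused whole. The fingers move at their own pace and stop on an object; "force" is the grip in N (left out, the last holds). Time passes only in rows, so rows that do not move let the fingers close. It gives the time, the measured TCP pose, the force, the opening and the grip force at its end, in the units of the state.
- bot.state(): the state, without advancing time (a new reading comes with each control period).
- bot.camera(name): name is "side" or "top" or "wrist"; returns the picture (400x640x3 uint8, red, green, blue); there is no depth.
- bot.get_calibration(name): a dict with "intrinsics" (3x3 intrinsics, pixels), "pose" (4x4, takes a point from camera to world coordinates). Camera axes: x right, y down, z forward; pixel columns grow to the right and rows downward; lengths in m; the calibration is good to about 2 mm. A picture is of the moment at which its call begins: read the wrist's pose just before it. get_calibration takes no time and is no camera call; for the wrist camera it gives the pose at the moment of the call.
- bot.close_job(): hands the job in; it is judged then, once.
The state is a dict: "time": time; "joint_positions": joint angles; "joint_vel": joint speeds; "effort": joint torques, N m; "ee_pos": TCP position; "tcp_rot": TCP orientation; "contact_force": force on the tool from outside, world axes, zero at the start; "ft_torque": the same for the moment, N m; "width": finger opening in m; "gripper_force": force on a finger pad.
Only numpy, scipy, OpenCV 4.12 (cv2) and the standard library are available. Lean on these libraries where they do the work, as an engineer would, in place of code of your own. Each camera call takes 0.05 s, during which the arm holds its last target. There are 200 camera calls.

### The job

One outlet on the bench outlet box was left on: one of its four identical keys is latched down. With the fingertips, tap the four keys lightly one after another from left to right, not so hard that any of them switches, then press the latched key right down and let go, so that it springs up level with the other three. Press no other key down, and do not pick up or shift any of the things standing around.

Things in the scene. Friction and masses are not known exactly. Their poses are not given: they have to be found in the camera images.
- outlet_box: fixed grey outlet box, 124 x 244 mm, of four modules (tops 52 mm above the bench), each with a black key in front and a round white socket behind. Origin: centre of its underside, on the bench; x from keys to sockets, away from the robot, y to the left along the row, z up. Key centres at x = -26 mm, y = +84, +28, -28, -84 mm (left to right). Turned up to 0.3 rad
- key_a: one of four identical black keys, 36 x 36 mm; the letter does not tell its place. Origin: centre of its top face, z up. Top face 68 mm above the bench when up, 62 latched, 57 at the stop. Up: gives from 2 N, about 0.8 N more per mm, springs back if pressed under 8 mm. Latched: gives only above 6 N. Pressed to the stop (about 10 N), a latched key is freed and springs up; an up key latches
- key_b: one of four identical black keys, 36 x 36 mm; the letter does not tell its place. Origin: centre of its top face, z up. Top face 68 mm above the bench when up, 62 latched, 57 at the stop. Up: gives from 2 N, about 0.8 N more per mm, springs back if pressed under 8 mm. Latched: gives only above 6 N. Pressed to the stop (about 10 N), a latched key is freed and springs up; an up key latches
- key_c: one of four identical black keys, 36 x 36 mm; the letter does not tell its place. Origin: centre of its top face, z up. Top face 68 mm above the bench when up, 62 latched, 57 at the stop. Up: gives from 2 N, about 0.8 N more per mm, springs back if pressed under 8 mm. Latched: gives only above 6 N. Pressed to the stop (about 10 N), a latched key is freed and springs up; an up key latches
- key_d: one of four identical black keys, 36 x 36 mm; the letter does not tell its place. Origin: centre of its top face, z up. Top face 68 mm above the bench when up, 62 latched, 57 at the stop. Up: gives from 2 N, about 0.8 N more per mm, springs back if pressed under 8 mm. Latched: gives only above 6 N. Pressed to the stop (about 10 N), a latched key is freed and springs up; an up key latches
- jar_chalk: loose small white jar with black lid, 44 mm across, 60 mm high, left of the box; a bystander. Origin: centre of its underside
- rubbing_stone: loose grey stone block 26 x 68 x 22 mm, right of the box; a bystander. Origin: centre of its underside
- marker: loose marker pen 15 x 130 x 15 mm, lying in front of the box; a bystander. Origin: centre of its underside
- wedge_1: loose wooden wedge 32 x 85 x 20 mm, behind the box; a bystander. Origin: centre of its underside
- stone_sample_3: loose rough stone piece 37 x 51 x 22 mm, behind the box; a bystander. Origin: centre of its underside
- wax_tin: loose round tin 67 mm across, 44 mm high, right of the box; a bystander. Origin: centre of its underside

How it is judged:
On the way, in this order (a step that is already met when the one before it is completed fails the run):
1. the leftmost key is touched with a finger (((contact force between the fingers and key_a above 0.5 N and y of key_a in the frame of outlet_box between 0.056 and 0.2 m) or (contact force between the fingers and key_b above 0.5 N and y of key_b in the frame of outlet_box between 0.056 and 0.2 m) or (contact force between the fingers and key_c above 0.5 N and y of key_c in the frame of outlet_box between 0.056 and 0.2 m) or (contact force between the fingers and key_d above 0.5 N and y of key_d in the frame of outlet_box between 0.056 and 0.2 m))), for 0.02 s.
2. the second from left key is touched with a finger (((contact force between the fingers and key_a above 0.5 N and y of key_a in the frame of outlet_box between 0 and 0.056 m) or (contact force between the fingers and key_b above 0.5 N and y of key_b in the frame of outlet_box between 0 and 0.056 m) or (contact force between the fingers and key_c above 0.5 N and y of key_c in the frame of outlet_box between 0 and 0.056 m) or (contact force between the fingers and key_d above 0.5 N and y of key_d in the frame of outlet_box between 0 and 0.056 m))), for 0.02 s.
3. the third from left key is touched with a finger (((contact force between the fingers and key_a above 0.5 N and y of key_a in the frame of outlet_box between -0.056 and 0 m) or (contact force between the fingers and key_b above 0.5 N and y of key_b in the frame of outlet_box between -0.056 and 0 m) or (contact force between the fingers and key_c above 0.5 N and y of key_c in the frame of outlet_box between -0.056 and 0 m) or (contact force between the fingers and key_d above 0.5 N and y of key_d in the frame of outlet_box between -0.056 and 0 m))), for 0.02 s.
4. the rightmost key is touched with a finger (((contact force between the fingers and key_a above 0.5 N and y of key_a in the frame of outlet_box between -0.2 and -0.056 m) or (contact force between the fingers and key_b above 0.5 N and y of key_b in the frame of outlet_box between -0.2 and -0.056 m) or (contact force between the fingers and key_c above 0.5 N and y of key_c in the frame of outlet_box between -0.2 and -0.056 m) or (contact force between the fingers and key_d above 0.5 N and y of key_d in the frame of outlet_box between -0.2 and -0.056 m))), for 0.02 s.
5. the latched key has been released: all four keys stand up (z of each of key_a, key_b, key_c, key_d in the frame of outlet_box above 0.0655 m), for 0.2 s.
At the end, for the whole second after the job is handed in: All four keys stand up (top faces at most 2.5 mm below the 68 mm of an up key) and at rest, after the four were touched from left to right and only then the latched one was released; the bystanders are within 20 mm of where they stood (all of step 5 and linear speed of each of key_a, key_b, key_c, key_d below 0.01 m/s and distance of each of jar_chalk, rubbing_stone, marker, wedge_1, stone_sample_3, wax_tin from where it was at the start of the episode below 0.02 m).
It fails at once if a key that was up is pressed down by more than 8 mm (z of any of key_a, key_b, key_d in the frame of outlet_box below 0.06 m).
It fails at once if a bystander is lifted or shifted by more than 20 mm (distance of any of jar_chalk, rubbing_stone, marker, wedge_1, stone_sample_3, wax_tin from where it was at the start of the episode above 0.02 m).
It also fails if it takes over 48 s, if anything falls off the work surface, if the arm or the gripper's body presses on something with over 40 N, if the wrist force passes 120 N, or if a joint passes its speed limit or range.

## Working session

There is one attempt and no reset: what is moved stays moved. The work goes in short steps, Python scripts to look and compute and a tool call to move; the robot and the scene stay as the last step left them, time stands still between calls to the robot, and variables do not carry over. Pictures are saved under pics/ and viewed, at most 10 in all, crops included, and the job is handed in when it is done.

Besides the shell and the picture viewer there is one more tool, called after "Emit:" by a JSON object that holds its "api" and its "payload". apply_moves: Moves the arm, as the interface text tells. Its arguments: {"type":"object","properties":{"plan":{"type":"array"},"force":{"type":"number"}},"required":["plan"]}

```bash
mkdir -p pics
python3 - <<'E'
from cell import bot
import cv2
s=bot.state();print({k:s[k] for k in("time","ee_pos","tcp_rot","width","contact_force")})
for n in("top","side"):
    cv2.imwrite(f"pics/{n}1.png",bot.camera(n)[:,:,::-1]);c=bot.get_calibration(n);print(n,c["intrinsics"],c["pose"])
E
```

```text
{'time': 0.0, 'ee_pos': array([ 0.17055432, -0.62641488,  0.21748   ]), 'tcp_rot': array([ 9.91173539e-01,  1.32564721e-01, -1.89551989e-04, -1.25503657e-03]), 'width': 0.0927983682677977, 'contact_force': array([ 0.01081313, -0.76199348,  0.38224016])}
top [[392.16915196   0.         319.38296058]
 [  0.         392.16915196 199.10302335]
 [  0.           0.           1.        ]] [[-0.01393933 -0.99853709  0.05224344  0.49534788]
 [-0.99988931  0.01364824 -0.00592436 -0.22226693]
 [ 0.00520266 -0.05232024 -0.99861681  0.94133574]
 [ 0.          0.          0.          1.        ]]
side [[402.35986167   0.         317.11465985]
 [  0.         402.35986167 195.01590944]
 [  0.           0.           1.        ]] [[-0.9998394   0.01577945 -0.00849632  0.5634501 ]
 [ 0.01494647  0.47261478 -0.88114237  0.51968468]
 [-0.00988845 -0.88112785 -0.47277472  0.48822181]
 [ 0.          0.          0.          1.        ]]
```

View pics/top1.png

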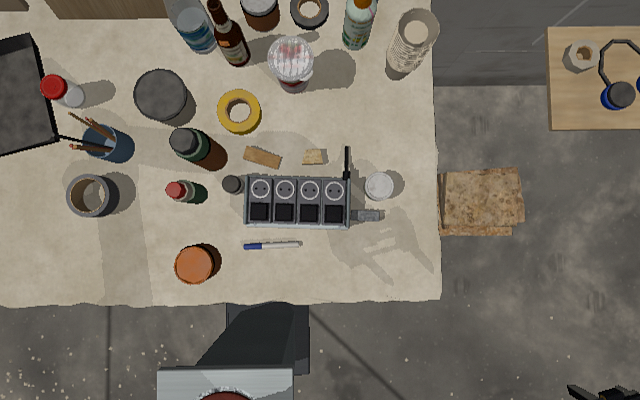

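View pics/side1.png

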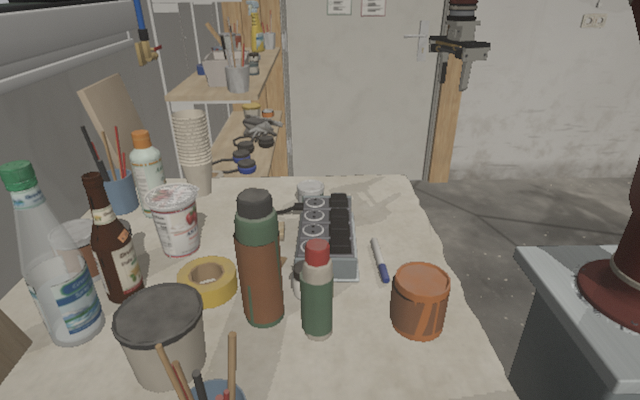

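The top view shows the box at about (244–350, 175–228), with the keys in the lower row at about y=212 and columns 259, 284, 309 and 334. The side view shows the keys at about (340, 195–260). Next I'll enlarge both.

Run:
```python
import cv2,numpy as np
a=cv2.imread("pics/top1.png")[140:260,220:400];b=cv2.imread("pics/side1.png")[175:295,285:405]
cv2.imwrite("pics/c1.png",cv2.resize(a,(792,528),interpolation=cv2.INTER_CUBIC))
cv2.imwrite("pics/c2.png",cv2.resize(b,(600,600),interpolation=cv2.INTER_CUBIC))
```

```text
(no output)
```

View pics/c1.png

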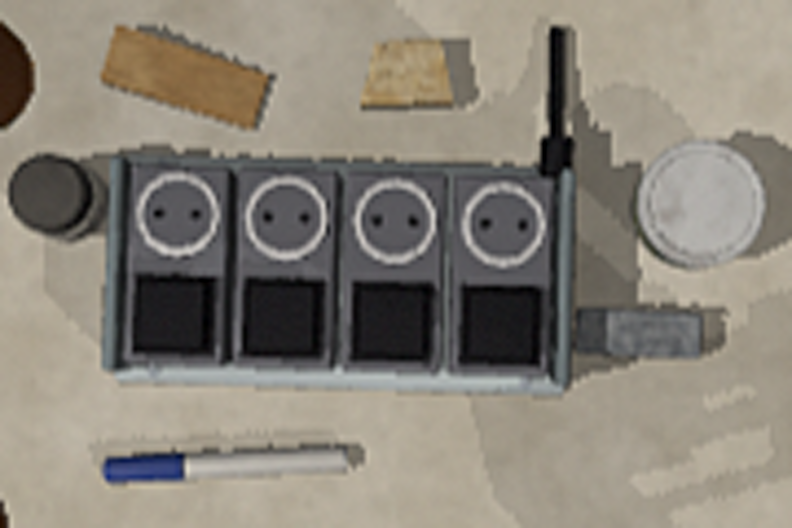

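View pics/c2.png

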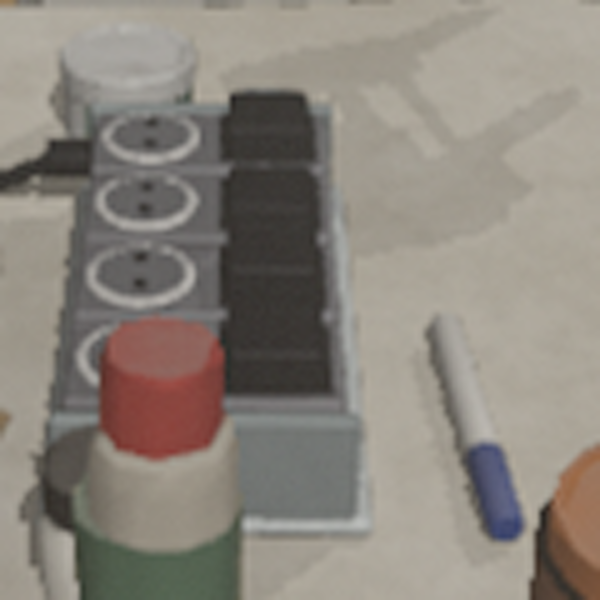

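The keys' centres in the 4.4x crop are about (174,316), (284,318), (394,322) and (500,327). Sight alone doesn't settle which key is latched. I'll work out the box pose.

```bash
cat > h.py <<'E'
import numpy as np
from cell import bot
def ray(n,uv,z):
    c=bot.get_calibration(n);K=np.array(c["intrinsics"]);P=np.array(c["pose"])
    d=P[:3,:3]@np.linalg.solve(K,[*uv,1]);o=P[:3,3];return o+d*(z-o[2])/d[2]
E
python3 - <<'E'
from h import *
from scipy.spatial.transform import Rotation as R
px=np.array([(174,316),(284,318),(394,322),(500,327)])/4.4+[220,140]-.4
W=np.array([ray("top",p,.068) for p in px])
sk=np.array([(178,214),(287,217),(395,221),(503,224)])/4.4+[220,140]-.4
S=np.array([ray("top",p,.052) for p in sk])
print(W.round(4),np.diff(W,axis=0)*1000,(S-W)*1000)
d=W[0]-W[3];print("yaw",np.arctan2(-d[0],d[1]), (lambda e:np.arctan2(-e[0],e[1]))(S[0]-S[3]))
s=bot.state();T=R.from_quat(s["tcp_rot"]);print(T.as_matrix().round(4))
for w in W: print((T.inv().apply(w-s["ee_pos"])/.04).round(2))
print([ray("side",p,.068).round(3) for p in [(285+270/5,175+112/5),(285+270/5,175+188/5),(285+270/5,175+335/5)]])
E
```

```text
[[ 0.5154 -0.0931  0.068 ]
 [ 0.5137 -0.1486  0.068 ]
 [ 0.5109 -0.2042  0.068 ]
 [ 0.5076 -0.2578  0.068 ]] [[ -1.77996588 -55.57462861   0.        ]
 [ -2.79211149 -55.59202086   0.        ]
 [ -3.27079104 -53.58347063   0.        ]] [[ 5.30038378e+01 -8.32729861e-03 -1.60000000e+01]
 [ 5.24688859e+01 -6.82100850e-01 -1.60000000e+01]
 [ 5.24339667e+01 -8.42170598e-01 -1.60000000e+01]
 [ 5.33945938e+01 -3.04186415e+00 -1.60000000e+01]]
yaw -0.04756871769666081 -0.04438583629477933
[[ 9.649e-01  2.627e-01 -6.000e-04]
 [ 2.627e-01 -9.649e-01  2.200e-03]
 [-0.000e+00 -2.300e-03 -1.000e+00]]
[ 11.82 -10.59   3.76]
[11.41 -9.26  3.76]
[10.98 -7.94  3.76]
[10.55 -6.67  3.76]
[array([ 0.508, -0.251,  0.068]), array([ 0.512, -0.186,  0.068]), array([ 0.519, -0.082,  0.068])]
```

Emit:
{"api": "apply_moves", "payload": {"plan": [[[0.735, -0.66, 0, 0, 0], [0.735, -0.66, 0, 0, 0], [0.735, -0.66, 0, 0, 0], [0.735, -0.66, 0, 0, 0], [0.735, -0.66, 0, 0, 0], [0.735, -0.66, 0, 0, 0], [0.735, -0.66, 0, 0, 0], [0.735, -0.66, 0, 0, 0], [0.735, -0.66, 0, 0, 0], [0.735, -0.66, 0, 0, 0], [0.735, -0.66, 0, 0, 0], [0.735, -0.66, 0, 0, 0], [0.735, -0.66, 0, 0, 0], [0.735, -0.66, 0, 0, 0], [0.735, -0.66, 0, 0, 0], [0.735, -0.66, 0, 0, 0], [0, 0, 0, 0.9, 0], [0, 0, 0, 0.9, 0], [0, 0, 0, 0.9, 0], [0, 0, 0, 0.9, 0]]]}}

```text
time: 1.77
ee_pos: [0.5133, -0.0956, 0.2181]
tcp_rot: [1.0, -0.026, -0.001, -0.0]
contact_force: [0.2, 0.2, -0.4]
width: 0.0008
gripper_force: 0.0
```

```bash
cat >> h.py <<'E'
from scipy.spatial.transform import Rotation as R
K=np.array([(.5157,-.092),(.5131,-.148),(.5105,-.204),(.508,-.260)])
def rep(k,z):
    s=bot.state();T=R.from_quat(s["tcp_rot"])
    print(s["time"],s["ee_pos"].round(4),"yaw",T.as_matrix()[:2,0].round(3),"f",s["contact_force"].round(2),"w",round(s["width"],4))
    print("go",(T.inv().apply(np.array([*K[k],z])-s["ee_pos"])/.04).round(3))
E
python3 - <<'E'
from h import *
import cv2
rep(0,.09)
cv2.imwrite("pics/w1.png",bot.camera("wrist")[:,:,::-1])
for k in K:
  c=bot.get_calibration("wrist");P=np.linalg.inv(c["pose"]);q=c["intrinsics"]@(P@[*k,.068,1])[:3];print(q[:2]/q[2])
E
```

```text
1.7667 [ 0.5133 -0.0956  0.2181] yaw [ 0.999 -0.051] f [ 0.22  0.17 -0.39] w 0.0008
go [ 0.058 -0.092  3.203]
[313.03031711 181.40994479]
[364.97746251 180.95939434]
[416.95551269 180.50857584]
[468.9723223  179.96723529]
```

View pics/w1.png

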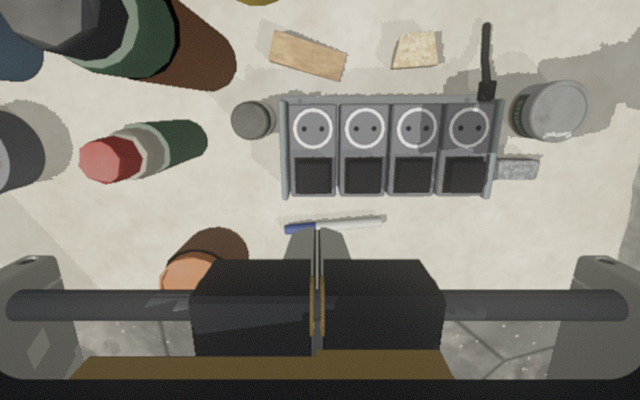

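The wrist view shows the keys at about (314, 363, 411, 463; row 177), with side walls visible, and the closed fingers at (317, 240). I'll overlay the predicted top faces to check.

Run:
```python
from h import *
import cv2
im=cv2.imread("pics/w1.png");x0,y0,s=270,80,3.2
b=cv2.resize(im[80:210,270:515],None,fx=s,fy=s,interpolation=cv2.INTER_CUBIC)
b=cv2.convertScaleAbs(b,alpha=1.6,beta=20)
c=bot.get_calibration("wrist");P=np.linalg.inv(c["pose"]);ex=np.array([.999,-.046]);ey=np.array([.046,.999])
def pj(p,z): q=c["intrinsics"]@(P@[*p,z,1])[:3];return (q[:2]/q[2]-[x0,y0]+.5)*s
for k in K:
  pts=[pj(k+.018*(i*ex+j*ey),.068) for i,j in((1,1),(1,-1),(-1,-1),(-1,1))]
  cv2.polylines(b,[np.int32(pts)],True,(0,255,0),1)
  cv2.circle(b,tuple(int(v) for v in pj(k+.0525*ex,.052)),3,(0,0,255),-1)
cv2.imwrite("pics/w2.png",b)
```

```text
(no output)
```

View pics/w2.png

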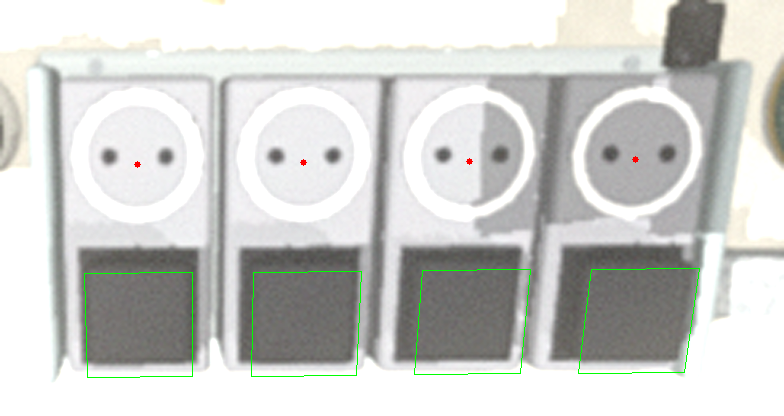

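Emit:
{"api": "apply_moves", "payload": {"plan": [[[0.12, -0.09, 0.8, 0, 0], [0, 0, 0.9, 0, 0], [0, 0, 0.9, 0, 0], [0, 0, 0.7, 0, 0], [0, 0, 0, 0, 0], [0, 0, 0, 0, 0], [0, 0, 0, 0, 0]]]}}

```text
time: 2.4
ee_pos: [0.5198, -0.0928, 0.088]
tcp_rot: [1.0, -0.024, 0.001, 0.0]
contact_force: [0.6, 0.2, 1.0]
width: 0.0006
gripper_force: 0.0
```

```bash
sed -i 's/^K=\(.*\)$/K=\1+[.0025,0]/' h.py
python3 - <<'E'
from h import *
rep(0,.07)
E
```

```text
2.4 [ 0.5198 -0.0928  0.088 ] yaw [ 0.999 -0.048] f [0.61 0.23 0.98] w 0.0006
go [-0.042 -0.019  0.449]
```

Emit:
{"api": "apply_moves", "payload": {"plan": [[[-0.03, 0, 0.2, 0, 0], [0, 0, 0.2, 0, 0], [0, 0, 0.05, 0, 0], [0, 0, 0, 0, 0], [0, 0, 0, 0, 0], [0, 0, 0, 0, 0]]]}}

```text
time: 2.9
ee_pos: [0.5177, -0.0926, 0.069]
tcp_rot: [1.0, -0.024, 0.0, -0.0]
contact_force: [0.7, -0.5, 1.0]
width: 0.0002
gripper_force: 0.0
```

Emit:
{"api": "apply_moves", "payload": {"plan": [[[0, 0, 0.05, 0, 0], [0, 0, 0, 0, 0], [0, 0, 0, 0, 0]]]}}

```text
time: 3.15
ee_pos: [0.5179, -0.0926, 0.067]
tcp_rot: [1.0, -0.024, 0.001, 0.0]
contact_force: [0.3, -0.0, 3.5]
width: 0.0002
gripper_force: 1.3
```

Emit:
{"api": "apply_moves", "payload": {"plan": [[[0, 0, 0.05, 0, 0], [0, 0, 0, 0, 0], [0, 0, 0, 0, 0]]]}}

```text
time: 3.4
ee_pos: [0.5179, -0.0926, 0.0651]
tcp_rot: [1.0, -0.024, 0.001, 0.0]
contact_force: [0.3, 0.0, 4.3]
width: 0.0
gripper_force: 2.3
```

Emit:
{"api": "apply_moves", "payload": {"plan": [[[0, 0, -0.5, 0, 0], [0, 0, 0, 0, 0], [0, 0.7, 0, 0, 0], [0, 0.7, 0, 0, 0], [0, 0, 0, 0, 0], [0, 0, 0.2, 0, 0], [0, 0, 0.2, 0, 0], [0, 0, 0.05, 0, 0], [0, 0, 0, 0, 0], [0, 0, 0, 0, 0]]]}}

```text
time: 4.23
ee_pos: [0.5145, -0.1475, 0.0664]
tcp_rot: [1.0, -0.023, -0.001, -0.0]
contact_force: [-1.0, -0.9, 2.6]
width: 0.0006
gripper_force: 1.5
```

Emit:
{"api": "apply_moves", "payload": {"plan": [[[0, 0, 0.05, 0, 0], [0, 0, 0, 0, 0], [0, 0, 0, 0, 0]]]}}

```text
time: 4.48
ee_pos: [0.5145, -0.1475, 0.0649]
tcp_rot: [1.0, -0.024, -0.0, -0.0]
contact_force: [-1.8, 0.8, 4.0]
width: 0.0005
gripper_force: 2.1
```

Key 2 is up as well and has been tapped. Next is key 3.

Emit:
{"api": "apply_moves", "payload": {"plan": [[[0, 0, -0.5, 0, 0], [0, 0, 0, 0, 0], [0, 0.7, 0, 0, 0], [0, 0.7, 0, 0, 0], [0, 0, 0, 0, 0], [0, 0, 0.2, 0, 0], [0, 0, 0.2, 0, 0], [0, 0, 0.05, 0, 0], [0, 0, 0, 0, 0], [0, 0, 0, 0, 0]]]}}

```text
time: 5.32
ee_pos: [0.512, -0.203, 0.0661]
tcp_rot: [1.0, -0.023, -0.0, -0.001]
contact_force: [-0.8, -0.8, 0.1]
width: 0.0008
gripper_force: 0.0
```

Emit:
{"api": "apply_moves", "payload": {"plan": [[[0, 0, 0.05, 0, 0], [0, 0, 0, 0, 0], [0, 0, 0, 0, 0]]]}}

```text
time: 5.57
ee_pos: [0.5122, -0.2042, 0.0648]
tcp_rot: [1.0, -0.024, 0.0, -0.0]
contact_force: [0.2, -0.7, -0.4]
width: 0.0006
gripper_force: 0.0
```

Key 3 gives no contact at 65 mm, so it's the latched one. I'll lower gently to 62 mm.

Emit:
{"api": "apply_moves", "payload": {"plan": [[[0, 0, 0.05, 0, 0], [0, 0, 0, 0, 0], [0, 0, 0, 0, 0]]]}}

```text
time: 5.82
ee_pos: [0.512, -0.2045, 0.0626]
tcp_rot: [1.0, -0.024, -0.0, -0.0]
contact_force: [0.5, 0.9, -0.2]
width: 0.0005
gripper_force: 0.0
```

Emit:
{"api": "apply_moves", "payload": {"plan": [[[0, 0, 0.03, 0, 0], [0, 0, 0, 0, 0], [0, 0, 0, 0, 0]]]}}

```text
time: 6.07
ee_pos: [0.5121, -0.2045, 0.0621]
tcp_rot: [1.0, -0.024, 0.0, 0.0]
contact_force: [-0.6, 1.1, 4.9]
width: 0.0006
gripper_force: 2.2
```

Touched at about 5 N and it held. On to key 4.

Emit:
{"api": "apply_moves", "payload": {"plan": [[[0, 0, -0.6, 0, 0], [0, 0, 0, 0, 0], [0, 0.7, 0, 0, 0], [0, 0.7, 0, 0, 0], [0, 0, 0, 0, 0], [0, 0, 0.2, 0, 0], [0, 0, 0.2, 0, 0], [0, 0, 0.07, 0, 0], [0, 0, 0, 0, 0], [0, 0, 0, 0, 0]]]}}

```text
time: 6.9
ee_pos: [0.5092, -0.2591, 0.0664]
tcp_rot: [1.0, -0.023, -0.001, -0.001]
contact_force: [-1.6, -0.2, 3.4]
width: 0.0002
gripper_force: 1.5
```

Emit:
{"api": "apply_moves", "payload": {"plan": [[[0, 0, 0.05, 0, 0], [0, 0, 0, 0, 0], [0, 0, 0, 0, 0]]]}}

```text
time: 7.15
ee_pos: [0.5092, -0.2591, 0.0648]
tcp_rot: [1.0, -0.024, -0.0, -0.001]
contact_force: [-0.7, 2.2, 4.4]
width: 0.0005
gripper_force: 2.1
```

Emit:
{"api": "apply_moves", "payload": {"plan": [[[0, 0, -0.5, 0, 0], [0, 0, 0, 0, 0], [0, -0.7, 0, 0, 0], [0, -0.7, 0, 0, 0], [0, 0, 0, 0, 0], [0, 0, 0.25, 0, 0], [0, 0, 0.25, 0, 0], [0, 0, 0.1, 0, 0], [0, 0, 0.05, 0, 0], [0, 0, 0.05, 0, 0], [0, 0, 0.03, 0, 0], [0, 0, 0, 0, 0], [0, 0, 0, 0, 0]]]}}

```text
time: 8.23
ee_pos: [0.5119, -0.2053, 0.0572]
tcp_rot: [1.0, -0.025, 0.0, 0.0]
contact_force: [-3.8, 3.2, 18.1]
width: 0.0009
gripper_force: 9.4
```

It's at the stop with 18 N. I'll nudge slightly further, then let go and check.

Emit:
{"api": "apply_moves", "payload": {"plan": [[[0, 0, 0.02, 0, 0], [0, 0, 0, 0, 0], [0, 0, -0.2, 0, 0], [0, 0, -0.5, 0, 0], [0, 0, -0.9, 0, 0], [0, 0, -0.9, 0, 0], [0, 0, -0.9, 0, 0], [0, 0.9, -0.5, 0, 0], [0, 0.9, 0, 0, 0], [0, 0.9, 0, 0, 0], [0, 0.9, 0, 0, 0], [0, 0, 0, 0, 0], [0, 0, 0, 0, 0]]]}}

```text
time: 9.32
ee_pos: [0.5025, -0.3527, 0.2088]
tcp_rot: [1.0, -0.028, -0.001, 0.0]
contact_force: [-0.3, 0.6, -0.2]
width: 0.0002
gripper_force: 0.0
```

Run:
```python
from h import *
import cv2
rep(2,.08)
a=bot.camera("side")[175:295,285:405,::-1];b=cv2.imread("pics/side1.png")[175:295,285:405]
f=lambda i:cv2.convertScaleAbs(cv2.resize(i[10:90,20:80],(390,520),interpolation=cv2.INTER_CUBIC),alpha=1.8)
cv2.imwrite("pics/s2.png",np.hstack([f(b),f(np.ascontiguousarray(a))]))
```

```text
9.3167 [ 0.5025 -0.3527  0.2088] yaw [ 0.998 -0.056] f [-0.26  0.61 -0.21] w 0.0002
go [ 0.063 -3.728  3.216]
```

View pics/s2.png

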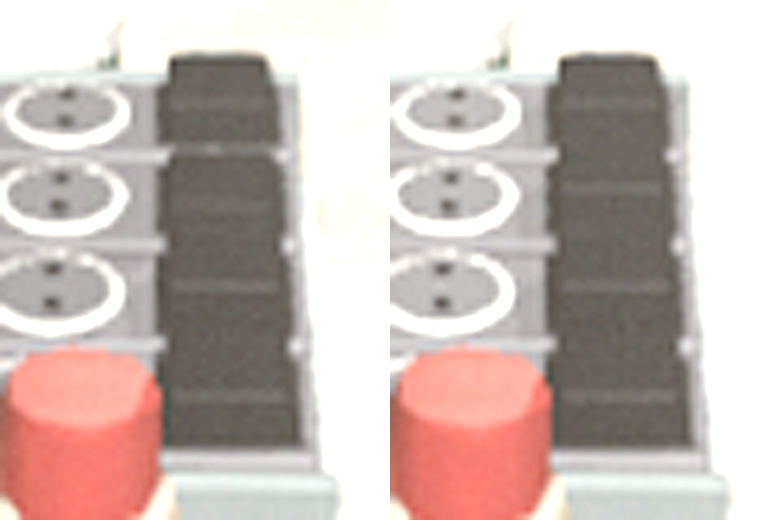

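The before/after view shows the third key's top edge risen from row 205 to row 187. It's now evenly spaced with the others (rows 100, 187, 287, 397), so all four keys are up.

```bash
python3 -c "
from cell import bot
print(bot.close_job())"
```

```text
the job is handed in; nothing more can be done
None
```

I tapped all four keys from left to right, then pressed the latched one (third from left) to its stop and let go; the side camera shows it level with the other three, and the job is handed in (no verdict came back).

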